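Put the parts jars into the roller rack, labels to the front

TASK

Swing the roller rack's clear cover up and back past its balance point so that it stays open on its own, and lay every parts jar in a roller bay of its own. Roll each jar round on its rollers (a fingertip drawn over its top turns it) until the middle of its label faces the front of the rack, level, towards the robot, then shut the cover fully again; leave the other things where they stand.

Things in the scene. Friction and masses are not known exactly. Their poses are not given: they have to be found in the camera images.
- rack: fixed roller rack 150 mm deep (own x), 326 wide (own y), 94 high at its end cheeks. Origin: centre of underside; x to its back, y to its left; front = -x. 3 bays along y, each 100 mm between 4 mm dividers 52 mm high, each with two free rollers (14 mm dia, axes along y at x = -32, +32 mm, 23 up); a jar lies on them with its axis along y and turns in place when its top is dragged
- bay0 (a point): centre of the left bay: where the middle of a jar's axis is when the jar lies on the two rollers (42 mm above the rack's underside, so the jar's top is at 72 mm). Axes as the rack's
- bay1 (a point): centre of the middle bay: where the middle of a jar's axis is when the jar lies on the two rollers (42 mm above the rack's underside, so the jar's top is at 72 mm). Axes as the rack's
- bay2 (a point): centre of the right bay: where the middle of a jar's axis is when the jar lies on the two rollers (42 mm above the rack's underside, so the jar's top is at 72 mm). Axes as the rack's
- cover (a joint): hinge of the rack's flat clear cover (326 mm wide, 118 mm deep, 0.22 kg): 0 = shut (level, 99 mm above the rack underside), positive = opened upwards and back; stands upright at 1.57, where it balances, and falls slowly on to its stop at 2.0 or back shut under its own weight
- cover_bar (a point): middle of the cover's steel grip bar: a round bar 10 mm thick and 100 mm long, parallel to the rack's y, held on two 8 mm rods 36 mm clear in front of the cover's front edge; 160 mm from the hinge line. Free to pinch from above (fingers closing along the rack's x), and the bar may turn between the fingers
- cover_hinge (a point): middle of the cover's hinge line, fixed on the rack, 75 mm behind its centre and 99 mm above its underside; the line runs along the rack's y
- jar0: lying parts jar, white with a ribbed black screw cap, 60 mm diameter, 84 long, about 120 g, rolls easily; all jars alike. Origin on its axis at mid-length, 30 mm above its support. Own x: along the axis to the cap; own z: out through the middle of the label (buff, 90 degrees of the wall, dark bar along its middle). May be absent (None)
- jar1: lying parts jar, white with a ribbed black screw cap, 60 mm diameter, 84 long, about 120 g, rolls easily; all jars alike. Origin on its axis at mid-length, 30 mm above its support. Own x: along the axis to the cap; own z: out through the middle of the label (buff, 90 degrees of the wall, dark bar along its middle). May be absent (None)
- jar2: lying parts jar, white with a ribbed black screw cap, 60 mm diameter, 84 long, about 120 g, rolls easily; all jars alike. Origin on its axis at mid-length, 30 mm above its support. Own x: along the axis to the cap; own z: out through the middle of the label (buff, 90 degrees of the wall, dark bar along its middle). May be absent (None)
- jar0_label (a point): middle of jar0's label on the wall, 30 mm from the axis
- jar1_label (a point): middle of jar1's label on the wall, 30 mm from the axis
- jar2_label (a point): middle of jar2's label on the wall, 30 mm from the axis
- solder_reel: bystander: grey reel of solder, 59 mm diameter, 28 mm high, origin under its centre; leave alone
- tray: fixed shallow grey tray, 279 mm (own x) by 140 mm, floor 3 mm thick, rims and two ribs 22 mm high that make three lanes side by side along x, in which the jars wait with their axes roughly along own y; origin under its centre
- mini_vice: bystander: small blue bench vice fixed on the desk between the jars and the rack, about 140 x 60 mm and 50 mm high, origin on the desk under it; do not run into it
- tub_screws: bystander: round lidded tub, 51 mm diameter, 41 mm high, origin under its centre; leave alone
- tub_ferrules: bystander: second round lidded tub, 51 mm diameter, 41 mm high, origin under its centre; leave alone

How it is judged:
On the way, in this order (a step that is already met when the one before it is completed fails the run):
1. the cover stands open on its stop on its own, let go (value of joint cover above 1.85 rad and distance between the grasp point and cover_bar above 0.04 m), for 0.5 s.
2. every jar lies in a bay with its label to the front, let go, the cover still open (value of joint cover above 1.7 rad and (distance between jar0 and bay0 below 0.014 m or distance between jar0 and bay1 below 0.014 m or distance between jar0 and bay2 below 0.014 m) and angle between the z axis of each of jar0, jar1, jar2 and the x axis of rack, either way round below 0.3 rad and x of each of jar0_label, jar1_label, jar2_label in the frame of rack below -0.01 m and linear speed of each of jar0, jar1, jar2 below 0.02 m/s and (distance between jar1 and bay0 below 0.014 m or distance between jar1 and bay1 below 0.014 m or distance between jar1 and bay2 below 0.014 m) and (distance between jar2 and bay0 below 0.014 m or distance between jar2 and bay1 below 0.014 m or distance between jar2 and bay2 below 0.014 m) and contact force between each of the arm, the fingers and jar0 below 0.1 N and contact force between each of the arm, the fingers and jar1 below 0.1 N and contact force between each of the arm, the fingers and jar2 below 0.1 N), for 0.3 s.
At the end, for the whole second after the job is handed in: cover shut (within 0.06 rad); every jar that is present at rest in a bay, its middle within 14 mm of the bay's centre point, and the middle of its label within 0.30 rad (17 degrees) of straight to the rack's front (value of joint cover below 0.06 rad and (distance between jar0 and bay0 below 0.014 m or distance between jar0 and bay1 below 0.014 m or distance between jar0 and bay2 below 0.014 m) and angle between the z axis of each of jar0, jar1, jar2 and the x axis of rack, either way round below 0.3 rad and x of each of jar0_label, jar1_label, jar2_label in the frame of rack below -0.01 m and linear speed of each of jar0, jar1, jar2 below 0.02 m/s and (distance between jar1 and bay0 below 0.014 m or distance between jar1 and bay1 below 0.014 m or distance between jar1 and bay2 below 0.014 m) and (distance between jar2 and bay0 below 0.014 m or distance between jar2 and bay1 below 0.014 m or distance between jar2 and bay2 below 0.014 m)); the robot touches nothing.
It fails at once if the solder_reel is pushed more than 40 mm or tipped over (distance of solder_reel from where it was at the start of the episode above 0.04 m or angle between solder_reel's own z axis and vertical above 0.5 rad).
It fails at once if the tub_screws is pushed more than 40 mm or tipped over (distance of tub_screws from where it was at the start of the episode above 0.04 m or angle between tub_screws's own z axis and vertical above 0.5 rad).
It fails at once if the tub_ferrules is pushed more than 40 mm or tipped over (distance of tub_ferrules from where it was at the start of the episode above 0.04 m or angle between tub_ferrules's own z axis and vertical above 0.5 rad).
It fails at once if a jar falls off the desk (height (world z) of any of jar0, jar1, jar2 below -0.03 m).
Of jar0, jar1, jar2 only 2 to 3 are there at a start; the rules pass over those that are not, and their reading is None.
At some moment in a run one of jar0, jar1, jar2 may be knocked a few centimetres aside while the robot is not near it.
Once in a run the grip may slacken for a moment while it holds something.
It also fails if it takes over 210 s, if anything falls off the work surface, if the arm or the gripper's body presses on something with over 40 N, if the wrist force passes 120 N, or if a joint passes its speed limit or range.

ROBOT

A 6-joint arm with a two-finger parallel gripper is mounted at the origin on a cart in front of the work surface, level with it; the furniture and walls round the work are solid. World frame = base frame: x ahead of the robot, y to its left, z up, the work surface at z = 0. Lengths are in m, angles in rad, forces in N, time in s.
With the tool pointing down it reaches from about 0.275 to 0.825 m from the base axis. Payload 4.9 kg.
Tool frame: the origin (TCP) lies midway between the tips of the shut fingers; the grasp point (between the pads) lies 19 mm behind it (bot.grip_depth is the distance from the TCP to the grasp point, in m); z points along the fingers, y is the line along which they close (so a half turn about z gives the same grasp; the last joint's range is limited). The gripper opens to 85 mm and grips with 20 to 120 N. Pads are 22 mm wide; open, the fingers measure 114 mm over their backs; the gripper's body (76 mm by 85 mm) begins 54 mm behind the grasp point. The pads swing forward as they close: fully open they stand 13 mm farther back than shut.
Start: joints at [1.194, 0.326, -0.193, 1.052, 0, 1.437], TCP at [0.132, 0.534, 0.231] pointing down, gripper open.
Joint ranges: [-2.65, 2.65], [-0.97, 1.79], [-1.3, 1.35], [-1.93, 2.1], [-1.47, 1.37], [-3.14, 3.14]. Speed limits (rad/s): [2.57, 2.57, 3.14, 3.14, 3.14, 3.14].

INTERFACE

Orientations are given as a unit quaternion [w, x, y, z].
In Python, from cell import bot gives the robot as it stands. Calls block until the motion is done:
- bot.move_pose(position, orientation): joint-space move of the TCP to a pose.
- bot.move_linear(position, speed=0.15, rotation=None, until_force=None): straight line of the TCP; rotation=None keeps the orientation; speed is the mean speed in m/s. With until_force (N) it stops when the force on the tool has changed by that much, and returns True; else False.
- bot.goto_joints(angles): joint-space move.
- bot.set_gripper(opening, grasp_force=None): opening from 0.0 (shut) to 1.0 (fully open); grasp_force is the grip in N (None keeps the last); returns when the fingers have stopped.
- bot.wait(seconds).
- bot.solve_ik(position, orientation): joint angles nearest the present ones, or None.
- bot.camera(name): name is "scene" or "top" or "wrist"; returns the picture (420x560x3 uint8, red, green, blue); there is no depth.
- bot.calibration(name): a dict with "mtx" (3x3 intrinsics, pixels), "extrinsics" (4x4, takes a point from world to camera coordinates); the wrist camera has in their place "hand_eye" (4x4, takes a point from camera to tool coordinates, whose origin is the TCP and whose axes are the flange's). Camera axes: x right, y down, z forward; pixel columns grow to the right and rows downward; lengths in m; the calibration is good to about 2 mm. The wrist camera is an equidistant fisheye: a pixel r from the principal point sees the ray r / f radians off the axis. A picture is of the moment at which its call begins: read the wrist's pose just before it. calibration takes no time and is no camera call.
A pose or a line that the arm cannot do raises bot.PlanningError and nothing moves.
- bot.close_job(): hands the job in; it is judged then, once.
Trained networks look in the newest picture that a camera, given by its name, has taken for a name from the list of things; names that differ only in an ending like _2 or _b are one class to them, and where a whole thing is asked for, a point or a joint stands for the part that bears it (a point fixed in the world has none). Each returns a list of dicts, best first, with "confidence" (0 to 1); they miss things now and then, are a little off and sometimes report something else, mostly with a low value. They report only what shows in the picture. A call takes as long as a camera call.
- bot.search_frame(camera, thing): "bbox" ([left, top, width, height] in pixels, round what is visible of it).
Readings, each from a call of its own:
- bot.read_clock(): time.
- bot.read_joint_positions(): joint angles.
- bot.read_joint_vel(): joint speeds.
- bot.read_joint_efforts(): joint torques, N m.
- bot.read_position(): TCP position.
- bot.read_tool_rot(): TCP orientation.
- bot.read_ft_force(): force on the tool from outside, world axes, zero at the start.
- bot.read_moment(): the same for the moment, N m.
- bot.read_gripper_width(): opening from 0.0 (shut) to 1.0 (fully open).
- bot.read_finger_force(): force on a finger pad.
Only numpy, scipy, OpenCV 4.12 (cv2) and the standard library are available. Lean on these libraries where they do the work, as an engineer would, in place of code of your own. Each camera call takes 0.05 s, during which the arm holds its last target. There are 200 camera calls.

## Working session

There is one attempt and no reset: what is moved stays moved. The work goes in short steps, each a Python script; the robot and the scene stay as the last script left them, time stands still between calls to the robot, and variables do not carry over. Pictures are saved under pics/ and viewed, at most 14 in all, crops included, and the job is handed in when it is done.

```bash
ls; mkdir -p pics
python3 - <<'E'
from cell import bot
import cv2,numpy as np
for c in ("scene","top"):
    im=bot.camera(c); cv2.imwrite(f"pics/{c}0.png",im[:,:,::-1])
    k=bot.calibration(c); print(c,np.round(k["mtx"],1).tolist(),np.round(k["extrinsics"],4).tolist())
    for t in ("rack","cover_bar","jar0","solder_reel","tray","mini_vice","tub_screws"):
        print(t,[(np.round(d["bbox"]).astype(int).tolist(),round(d["confidence"],2)) for d in bot.search_frame(c,t)[:4]])
k=bot.calibration("wrist");print({a:np.round(b,4).tolist() for a,b in k.items()})
print(bot.read_clock(),bot.read_tool_rot(),bot.read_position(),bot.grip_depth)
E
```

```text
pics
scene [[402.3, 0.0, 279.6], [0.0, 402.3, 204.5], [0.0, 0.0, 1.0]] [[0.7886, -0.6145, 0.02, -0.3858], [-0.295, -0.4068, -0.8646, 0.2579], [0.5395, 0.6759, -0.5021, 0.8502], [0.0, 0.0, 0.0, 1.0]]
rack [([218, 165, 102, 93], 0.84)]
cover_bar [([223, 166, 90, 57], 0.67), ([334, 218, 21, 20], 0.29)]
jar0 [([379, 263, 42, 44], 0.91), ([346, 278, 48, 41], 0.61)]
solder_reel [([333, 222, 22, 16], 0.81)]
tray [([299, 276, 138, 80], 0.66)]
mini_vice [([217, 168, 103, 92], 0.72), ([225, 165, 90, 60], 0.52)]
tub_screws [([184, 184, 17, 16], 0.74)]
top [[500.7, 0.0, 280.3], [0.0, 500.7, 216.9], [0.0, 0.0, 1.0]] [[-0.0038, -1.0, 0.0042, 0.0546], [-0.9984, 0.0035, -0.056, 0.537], [0.056, -0.0044, -0.9984, 1.3039], [0.0, 0.0, 0.0, 1.0]]
rack [([186, 186, 137, 76], 0.97)]
cover_bar [([187, 182, 138, 79], 0.93), ([404, 179, 38, 30], 0.64)]
jar0 [([408, 182, 38, 28], 0.97), ([400, 217, 36, 24], 0.94)]
solder_reel [([315, 153, 21, 26], 0.93)]
tray [([391, 175, 59, 115], 0.86)]
mini_vice []
tub_screws [([138, 245, 16, 22], 0.9)]
{'mtx': [[325.1923, 0.0, 276.4166], [0.0, 325.1923, 202.9227], [0.0, 0.0, 1.0]], 'hand_eye': [[0.0001, -0.955, -0.2967, 0.0753], [1.0, 0.0001, -0.0, 0.0008], [0.0, -0.2967, 0.955, -0.1429], [0.0, 0.0, 0.0, 1.0]]}
0.8 [2.76170153e-06 1.21120709e-01 9.92637786e-01 1.01750344e-05] [0.1322263  0.53388566 0.23130524] 0.0187
```

Run:
```python
import cv2
im=cv2.imread("pics/top0.png")
cv2.imwrite("pics/top0c.png",cv2.resize(im[130:310,110:470],None,fx=2.2,fy=2.2,interpolation=cv2.INTER_CUBIC))
im=cv2.imread("pics/scene0.png")
cv2.imwrite("pics/scene0c.png",cv2.resize(im[140:370,160:460],None,fx=2.6,fy=2.6,interpolation=cv2.INTER_CUBIC))
```

```text
(no output)
```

View pics/top0c.png

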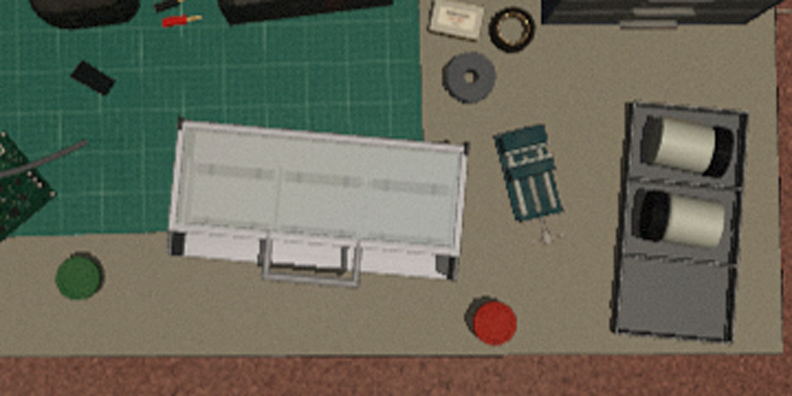

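View pics/scene0c.png

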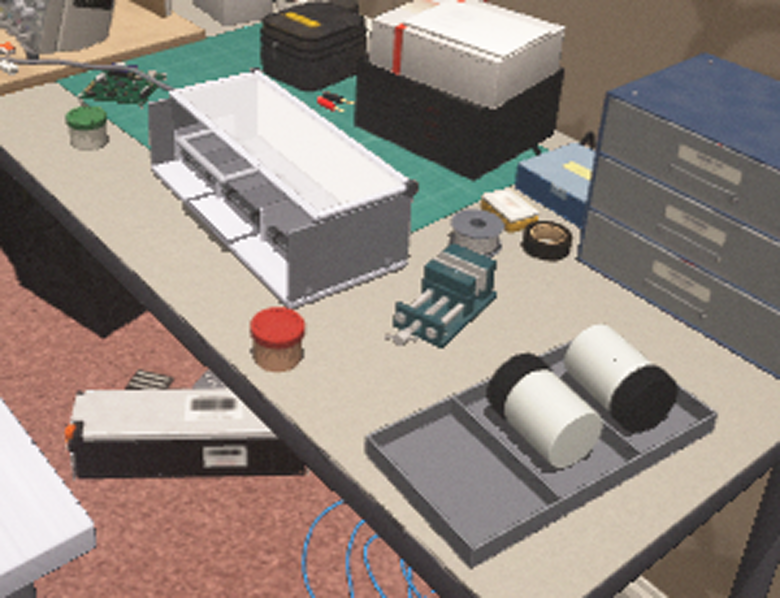

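The top crop shows two jars, in the far and middle tray lanes, with no label visible. The rack front faces the robot, and the bar's ends are near crop pixels (265,281) and (358,286). The scene crop agrees: the cover is shut and the labels are hidden. Next I'll compute poses.

```bash
cat > h.py <<'E'
from cell import bot
import cv2,numpy as np
from scipy.spatial.transform import Rotation as R
def quat(M): q=M.as_quat(); return np.r_[q[3],q[:3]]
def rot(q): return R.from_quat(np.r_[q[1:],q[0]])
def down(yaw, tilt=0):   # fingers close along world direction at angle yaw from x ; tool pointing down
    y=np.array([np.cos(yaw),np.sin(yaw),0]); z=np.array([0,0,-1.]); x=np.cross(y,z)
    M=R.from_matrix(np.c_[x,y,z]); return M
class View:
    def __init__(s,cam,pose=None):
        s.cam=cam; k=bot.calibration(cam); s.K=k["mtx"]
        if cam=="wrist":
            p,q=pose; T=np.eye(4); T[:3,:3]=rot(q).as_matrix(); T[:3,3]=p
            s.T=T@np.array(k["hand_eye"])
        else: s.T=np.linalg.inv(k["extrinsics"])
    def ray(s,uv):
        uv=np.asarray(uv,float); a=np.c_[(uv[...,0]-s.K[0][2])/s.K[0][0],(uv[...,1]-s.K[1][2])/s.K[1][1]]
        if s.cam=="wrist":
            r=np.linalg.norm(a,axis=1,keepdims=True); d=np.c_[a/np.maximum(r,1e-9)*np.sin(r),np.cos(r)]
        else: d=np.c_[a,np.ones(len(a))]
        return d@s.T[:3,:3].T
    def onz(s,uv,z):
        d=s.ray(np.atleast_2d(uv)); o=s.T[:3,3]; return o+d*((z-o[2])/d[:,2])[:,None]
    def proj(s,P):
        c=(np.atleast_2d(P)-s.T[:3,3])@s.T[:3,:3]
        if s.cam=="wrist":
            r=np.linalg.norm(c[:,:2],axis=1,keepdims=True); a=c[:,:2]/r*np.arctan2(r,c[:,2:])
        else: a=c[:,:2]/c[:,2:]
        return a*[s.K[0][0],s.K[1][1]]+[s.K[0][2],s.K[1][2]]
def snap(name,cam="wrist"):
    pose=(bot.read_position(),bot.read_tool_rot()); im=bot.camera(cam)[:,:,::-1].copy(); cv2.imwrite(f"pics/{name}.png",im)
    import pickle; pickle.dump(pose,open(f"pics/{name}.pkl","wb")); return im,View(cam,pose)
def load(name,cam="wrist"):
    import pickle; return cv2.imread(f"pics/{name}.png"),View(cam,pickle.load(open(f"pics/{name}.pkl","rb")))
E
python3 - <<'E'
from h import *
v=View("top"); f=lambda x,y,z:np.round(v.onz([[110+x/2.2,130+y/2.2]],z)[0],3)
print("cam",v.T[:3,3],View("scene").T[:3,3])
print("bar",f(265,281,.099),f(358,286,.099))
print("cheek back",f(180,120,.094),f(467,147,.094)); print("cover front",f(175,228,.1),f(463,245,.1))
print("tray",f(630,103,.022),f(747,113,.022),f(731,341,.022),f(613,331,.022))
print("jar A",f(647,138,.033),f(727,155,.033),"B",f(640,212,.033),f(723,224,.033))
print("vice",f(495,130,.05),f(562,212,.03),"reel",f(470,78,.028),"tub",f(494,323,.041))
E
```

```text
cam [0.46328059 0.05843919 1.33171064] [-0.07828634 -0.70688671  0.65758874]
bar [0.433 0.176 0.099] [0.427 0.072 0.099]
cheek back [0.614 0.272 0.094] [ 0.582 -0.051  0.094]
cover front [0.492 0.276 0.1  ] [ 0.472 -0.045  0.1  ]
tray [ 0.642 -0.253  0.022] [ 0.629 -0.393  0.022] [ 0.358 -0.368  0.022] [ 0.37  -0.229  0.022]
jar A [ 0.598 -0.27   0.033] [ 0.578 -0.365  0.033] B [ 0.51  -0.26   0.033] [ 0.496 -0.358  0.033]
vice [ 0.606 -0.088  0.05 ] [ 0.511 -0.169  0.03 ] reel [ 0.671 -0.061  0.028] tub [ 0.381 -0.086  0.041]
```

Run:
```python
from h import *
for p,yaw in (((.43,.124,.3),-.08),((.43,.124,.3),-.08+np.pi),((.72,.1,.23),-.08),((.72,.1,.23),-.08+np.pi),((.59,-.32,.03),-.1),((.59,-.32,.03),-.1+np.pi)):
    s=bot.solve_ik(p,quat(down(yaw))); print(p,round(yaw,2),None if s is None else np.round(s,2))
bot.move_pose((.45,.13,.33),quat(down(-.08)))
im,v=snap("w1"); print(bot.search_frame("wrist","cover_bar"),v.T[:3,3])
```

```text
(0.43, 0.124, 0.3) -0.08 [ 0.12  0.09 -0.31  1.17  0.    1.77]
(0.43, 0.124, 0.3) 3.06 [ 0.12  0.09 -0.31  1.17  0.   -1.38]
(0.72, 0.1, 0.23) -0.08 [0.04 0.68 0.38 1.27 0.   1.69]
(0.72, 0.1, 0.23) 3.06 [ 0.04  0.68  0.38  1.27  0.   -1.45]
(0.59, -0.32, 0.03) -0.1 [-0.61  0.72 -0.08  0.77  0.    1.06]
(0.59, -0.32, 0.03) 3.04 [-0.61  0.72 -0.08  0.77  0.   -2.08]
[{'bbox': [262.3, 36.6, 145.7, 261.1], 'confidence': 0.6}] [0.45651525 0.20689684 0.4727659 ]
```

View pics/w1.png

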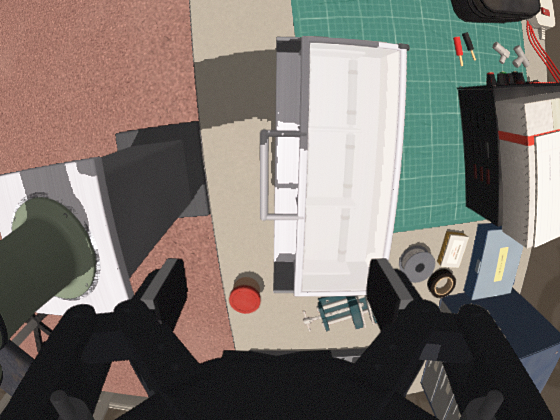

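The wrist view shows the bar from (266,132) to (265,217), the cover's front edge from (303,45) to (296,294), and its back corners at (407,46) and (390,293).

Run:
```python
from h import *
im,v=load("w1")
P=v.onz([[265.5,132],[265,217],[407,46],[388,293],[304,45],[296,294]],.099)[:,:2]; print(np.round(P,4))
# fit: model points in rack frame
M=np.array([[-85,50],[-85,-50],[75,163],[75,-163],[-43,163],[-43,-163]])/1000
def fit(M,P):
    a,b=M-M.mean(0),P-P.mean(0); th=np.arctan2((a[:,0]*b[:,1]-a[:,1]*b[:,0]).sum(),(a*b).sum()); c,s=np.cos(th),np.sin(th); Rm=np.array([[c,-s],[s,c]]); t=P.mean(0)-Rm@M.mean(0); return th,t,P-(M@Rm.T+t)
print(fit(M,P)); print(fit(M[:2],P[:2]))
```

```text
[[ 0.4413  0.1768]
 [ 0.4318  0.0742]
 [ 0.6167  0.2732]
 [ 0.5944 -0.0547]
 [ 0.4927  0.2744]
 [ 0.4635 -0.0402]]
(np.float64(-0.08225405800186823), array([0.52435135, 0.11583435]), array([[-0.00241507,  0.00418264],
       [-0.0037262 ,  0.00125547],
       [ 0.00423502,  0.00106498],
       [ 0.00871147, -0.00190107],
       [-0.00218329, -0.00746097],
       [-0.00462193,  0.00285894]]))
(np.float64(-0.09260258268777856), array([0.52120391, 0.11767715]), array([[ 0.00014012,  0.00150877],
       [-0.00014012, -0.00150877]]))
```

Run:
```python
from h import *
bot.set_gripper(.5)
bot.move_linear((.434,.124,.17),rotation=quat(down(-.087)))
im,v=snap("w2"); print(np.round(v.T[:3,3],3)); print(v.proj([[.44,.175,.099],[.43,.075,.099]]))
cv2.imwrite("pics/w2c.png",cv2.resize(im[0:330,100:500],None,fx=1.8,fy=1.8))
```

```text
[0.442 0.2   0.314]
[[276.65071231 143.15948559]
 [274.92772186 277.3688023 ]]
```

View pics/w2c.png

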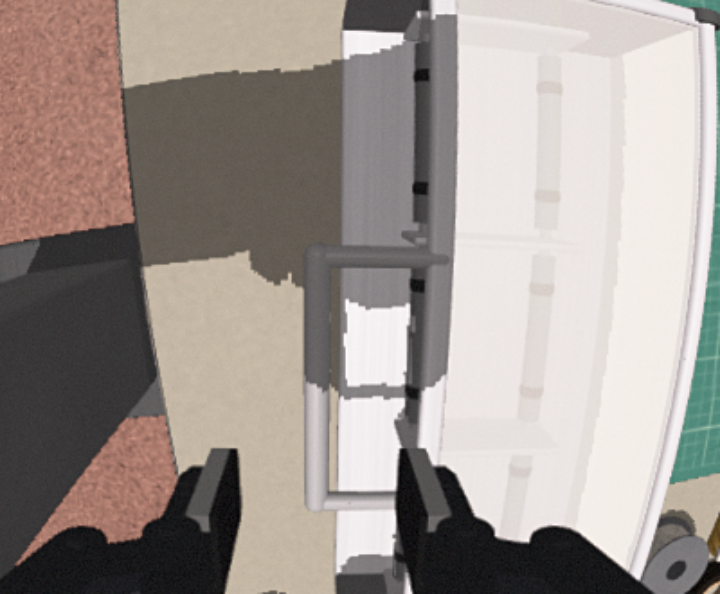

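Bar seen at (276,139)–(276,280), which matches the prediction. So the bar middle is about (0.435, 0.125) with yaw −0.087. I'll grip it and swing.

```bash
cat >> h.py <<'E'
YAW=-.087; XR=np.array([np.cos(YAW),np.sin(YAW),0]); YR=np.array([-np.sin(YAW),np.cos(YAW),0]); Z=np.array([0,0,1.])
BAR=np.array([.435,.1255,.099]); HINGE=BAR+.16*XR; RACK=HINGE-.075*XR-.099*Z
Q=quat(down(YAW))
def barpt(a): return HINGE-.16*np.cos(a)*XR+.16*np.sin(a)*Z
def swing(a0,a1,n,sp=.1):
    for a in np.linspace(a0,a1,n+1)[1:]:
        bot.move_linear(barpt(a)-.0187*Z,speed=sp)
        f=bot.read_ft_force()
        if np.linalg.norm(f)>25 or bot.read_gripper_width()<.03: print("warn",round(a,2),np.round(f,1),bot.read_gripper_width())
E
python3 - <<'E'
from h import *
print(bot.read_clock(),bot.move_linear(BAR-.0187*Z,until_force=15),bot.read_position())
bot.set_gripper(0,30); print(bot.read_gripper_width(),bot.read_finger_force(),bot.read_ft_force())
swing(0,.3,3); print(bot.read_gripper_width(),bot.read_finger_force(),bot.read_ft_force(),bot.read_clock())
E
```

```text
4.5583 False [0.43558923 0.12559193 0.08089872]
0.10563040046781218 29.28571254014969 [-4.03041588  0.7118146   7.8338862 ]
0.1070639259407606 29.552193582057953 [-5.62410437  3.00376193  0.07608161] 6.6333
```

Run:
```python
from h import *
swing(.3,1.93,13); print(bot.read_gripper_width(),bot.read_ft_force(),bot.read_clock())
bot.set_gripper(.6); p=bot.read_position(); bot.move_linear(p+.1*Z); bot.wait(.6)
bot.move_linear(barpt(2.)-.08*XR+.12*Z-.05*YR,speed=.3)
im,v=snap("w3"); print(bot.read_clock())
im=bot.camera("scene")[:,:,::-1]; cv2.imwrite("pics/s3.png",cv2.resize(im[120:320,170:450],None,fx=2.6,fy=2.6))
```

```text
warn 0.93 [-17.9   0.5  21.9] 0.10271412725819679
warn 1.05 [-13.6  -0.6  22. ] 0.10301554130735771
0.10173330833940697 [ 0.29537279 -4.83114061  2.06974894] 11.1833
13.5917
```

View pics/s3.png

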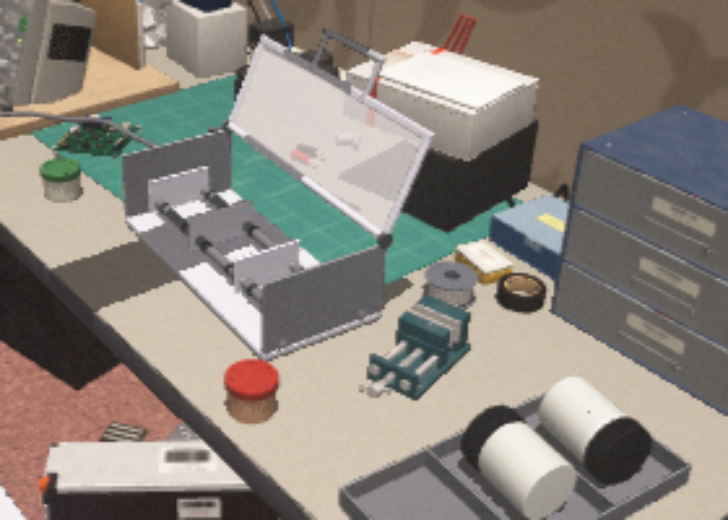

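Cover stands open on its stop, and the rack's bays and rollers are visible. Next, a close look at the jars.

Run:
```python
from h import *
bot.set_gripper(1.)
p=bot.read_position(); p[2]=.33; 
bot.move_linear((.5,.0,.33),speed=.3)
bot.move_pose((.545,-.33,.26),quat(down(-.088)))
im,v=snap("w4"); print(bot.read_clock())
print([(np.round(d["bbox"]).tolist(),d["confidence"]) for d in bot.search_frame("wrist","jar0")])
cv2.imwrite("pics/w4c.png",cv2.resize(im[0:330,130:480],None,fx=1.8,fy=1.8))
```

```text
15.9167
[([283.0, 120.0, 58.0, 81.0], 0.93), ([208.0, 120.0, 59.0, 78.0], 0.73)]
```

View pics/w4c.png

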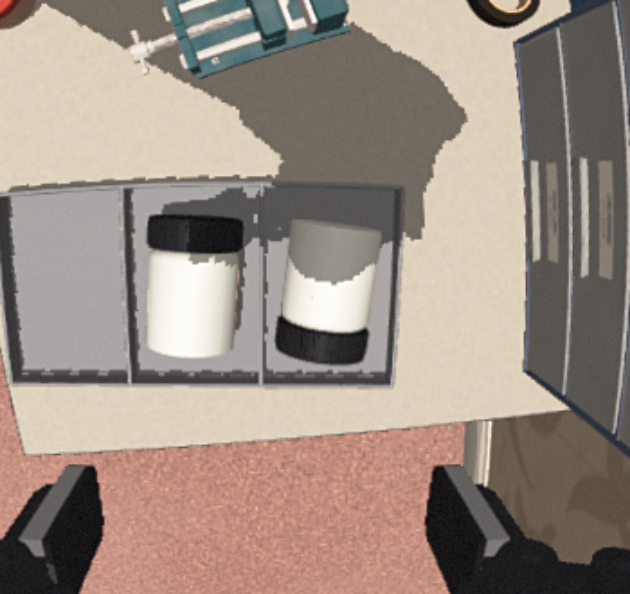

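Both jars are in view: the middle-lane jar has its cap towards the rack, and its label's edge just shows at its right side (241,270). The far jar's cap points away and its label is hidden.

Run:
```python
from h import *
im,v=load("w4"); f=lambda x,y,z:v.onz([[130+x/1.8,y/1.8]],z)[0]
for n,L1,R1,L2,R2,far,near in (("B",(148,235),(243,235),(148,340),(236,340),(190,356),(195,214)),("A",(291,235),(380,240),(277,342),(369,350),(322,363),(335,220))):
    m1=(f(*L1,.033)+f(*R1,.033))/2; m2=(f(*L2,.033)+f(*R2,.033))/2; d=m1-m2
    print(n,"yaw of axis-perp",np.arctan2(d[1],d[0])-np.pi/2,m1,m2,"w",np.linalg.norm(f(*L1,.033)-f(*R1,.033)),np.linalg.norm(f(*L2,.033)-f(*R2,.033)))
    print("  far",f(*far,.063),"near",f(*near,.063))
print("ribs",f(128,280,.022),f(262,280,.022),f(403,280,.022))
```

```text
B yaw of axis-perp -0.1442380896614741 [ 0.50732655 -0.27739719  0.033     ] [ 0.49738992 -0.34580922  0.033     ] w 0.06073350133924358 0.05855434602760639
  far [ 0.49968546 -0.34821236  0.063     ] near [ 0.51221877 -0.26329589  0.063     ]
A yaw of axis-perp -0.17501718373049946 [ 0.59599544 -0.28665601  0.033     ] [ 0.58348475 -0.35740732  0.033     ] w 0.057110966960439775 0.06151984466085851
  far [ 0.57949632 -0.35959424  0.063     ] near [ 0.59264547 -0.27373712  0.063     ]
ribs [ 0.45755072 -0.30334642  0.022     ] [ 0.54677696 -0.31209662  0.022     ] [ 0.64092414 -0.31913278  0.022     ]
```

```bash
cat >> h.py <<'E'
def bay(i): return RACK+(1-i)*.104*YR+.042*Z
def pick(c,yaw):
    q=quat(down(yaw)); bot.set_gripper(1.)
    bot.move_pose((c[0],c[1],.15),q)
    print("touch",bot.move_linear((c[0],c[1],.019),speed=.12,until_force=8),bot.read_position())
    bot.set_gripper(0,45); print("w",bot.read_gripper_width(),bot.read_finger_force())
    bot.move_linear((c[0],c[1],.2),speed=.2); print("lifted",bot.read_gripper_width(),bot.read_finger_force())
def place(i):
    b=bay(i)-.014*Z; up=b.copy(); up[2]=.2
    bot.move_linear(up,speed=.25,rotation=Q); print("over",bot.read_gripper_width(),bot.read_finger_force())
    bot.move_linear(b+.03*Z,speed=.15); print("down",bot.move_linear(b,speed=.05,until_force=6),bot.read_position()-b)
    bot.set_gripper(1.); bot.move_linear(up,speed=.2); print(bot.read_clock())
E
python3 - <<'E'
from h import *
pick((.503,-.306),-.145)
E
```

```text
touch False [ 0.50361427 -0.30648397  0.01979013]
w 0.6824819616753247 47.72446632385254
lifted 0.6871235594340245 48.31191301345825
```

Run:
```python
from h import *
place(2)
bot.move_linear(bay(2)-.03*XR-.03*YR+.15*Z,speed=.3)
im,v=snap("w5"); print(np.round(v.proj(np.array([bay(2),bay(1),bay(0)])),0))
cv2.imwrite("pics/w5c.png",cv2.resize(im[0:400,80:480],None,fx=1.5,fy=1.5))
```

```text
over 0.6841720188624394 48.31958591938019
down True [-0.00119385  0.00015745  0.00278315]
23.85
[[312. 156.]
 [313.  42.]
 [311. -59.]]
```

View pics/w5c.png

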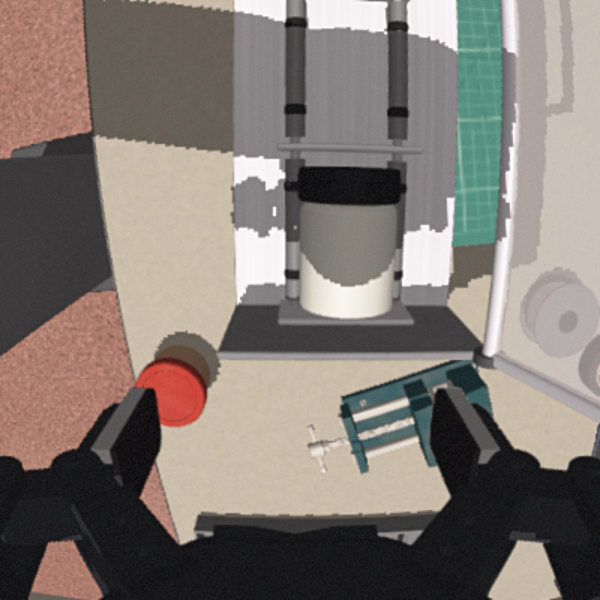

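Jar B lies on the rollers in the right bay (centre near crop pixel (347,240), predicted (348,234)), with no label showing from above. Check jar A, then pick it.

Run:
```python
from h import *
bot.move_pose((.545,-.33,.26),quat(down(-.088)))
im,v=snap("w6"); D=bot.search_frame("wrist","jar0")
print([(np.round(d["bbox"]).tolist(),d["confidence"]) for d in D])
b=D[0]["bbox"]
if np.abs(np.array(b)-[283,120,58,81]).max()<6:
    pick((.590,-.3167),-.165); place(1)
```

```text
[([282.0, 123.0, 61.0, 79.0], 0.78)]
touch False [ 0.59066995 -0.31714512  0.01997666]
w 0.687190127726507 48.06835949420929
lifted 0.6844461134416338 48.18723142147064
over 0.6868135646364396 48.21008026599884
down True [-6.31039482e-04  8.34639696e-05  3.03359000e-03]
33.9
```

```bash
cat >> h.py <<'E'
def tilted(t,sgn=1): # tool z leans from down towards +rack x by t
    z=-np.cos(t)*Z+np.sin(t)*XR; y=sgn*(np.cos(t)*XR+np.sin(t)*Z); return R.from_matrix(np.c_[np.cross(y,z),y,z])
def stroke(i,dist,press=.001,y=0,dbg=True):
    "drag top of jar i along rack x by dist about the top"
    s=np.sign(dist); c=bay(i)+y*YR; a=c-dist/2*XR; bz=.068
    bot.move_linear(np.r_[(a)[:2],.095],speed=.25,rotation=Q)
    t=bot.move_linear(np.r_[a[:2],bz],speed=.04,until_force=2.5); z=bot.read_position()[2]
    e=a+dist*XR; bot.move_linear(np.r_[e[:2],z-press],speed=.06); f=bot.read_ft_force()
    bot.move_linear(np.r_[e[:2],.095],speed=.2)
    if dbg: print("stroke",i,t,round(z,4),np.round(f,1),round(bot.read_clock(),1))
E
python3 - <<'E'
from h import *
for t in (.5,.7,.9):
  for s in (1,-1):
    for d in (-.1,-.13,-.16):
      for z in (.13,.17): 
        r=bot.solve_ik(RACK+d*XR+z*Z-.13*YR,quat(tilted(t,s)))
        if r is not None: print(t,s,d,z,np.round(r,2))
bot.set_gripper(0,20)
stroke(2,.03)
E
```

```text
0.5 1 -0.1 0.13 [-0.24 -0.11 -1.17  0.02  0.08  1.43]
0.5 1 -0.1 0.17 [-0.24 -0.21 -1.1   0.19  0.08  1.43]
0.5 1 -0.13 0.13 [-0.27 -0.19 -1.23  0.04  0.09  1.41]
0.5 1 -0.13 0.17 [-0.27 -0.29 -1.15  0.22  0.09  1.41]
0.5 1 -0.16 0.13 [-0.29 -0.27 -1.27  0.08  0.1   1.39]
0.5 1 -0.16 0.17 [-0.29 -0.38 -1.19  0.27  0.1   1.39]
0.5 -1 -0.1 0.13 [-0.24 -0.11 -1.17  0.02  0.08 -1.71]
0.5 -1 -0.1 0.17 [-0.24 -0.21 -1.1   0.19  0.08 -1.71]
0.5 -1 -0.13 0.13 [-0.27 -0.19 -1.23  0.04  0.09 -1.73]
0.5 -1 -0.13 0.17 [-0.27 -0.29 -1.15  0.22  0.09 -1.73]
0.5 -1 -0.16 0.13 [-0.29 -0.27 -1.27  0.08  0.1  -1.75]
0.5 -1 -0.16 0.17 [-0.29 -0.38 -1.19  0.27  0.1  -1.75]
stroke 2 True 0.0723 [2.6 0.4 3.4] 36.9
```

```bash
cat >> h.py <<'E'
def look(name):
    p=RACK-.14*XR-.12*YR+.15*Z; bot.move_pose(p,quat(tilted(.5)))
    return snap(name)
E
python3 - <<'E'
from h import *
stroke(1,.03)
im,v=look("f1"); print(bot.read_clock(),np.round(v.proj(np.array([bay(1)-.03*XR,bay(2)-.03*XR])),0))
cv2.imwrite("pics/f1c.png",cv2.resize(im[0:340,100:560],None,fx=1.6,fy=1.6))
E
```

```text
stroke 1 True 0.0721 [ 2.5 -2.   4.4] 39.0
39.8583 [[325.  57.]
 [323. 172.]]
```

View pics/f1c.png

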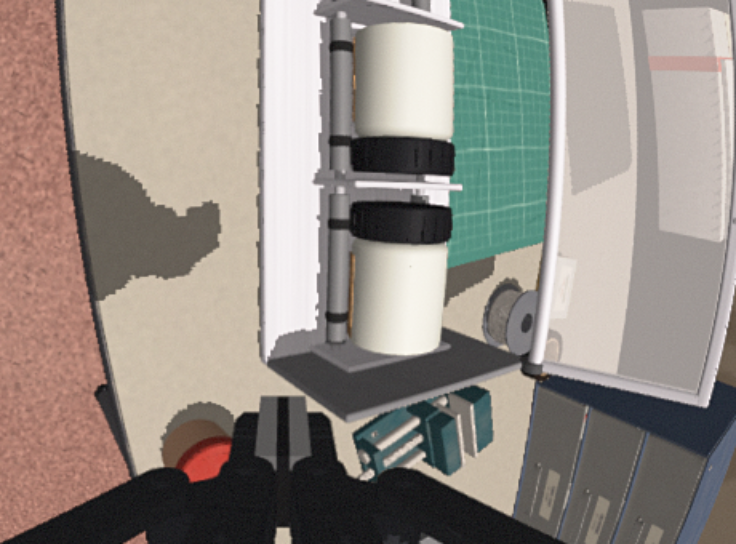

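Both labels' buff edges are just emerging at the front underside, above the front roller at crop (353,60) and (352,290). Same direction, more strokes; then I'll measure the angle by ray–cylinder intersection.

```bash
cat >> h.py <<'E'
def angles(im,v,i):
    "profile of mean colour over elevation angle (deg, 0=front,90=top) of jar i's wall"
    H,W=im.shape[:2]; uu,vv=np.meshgrid(np.arange(W),np.arange(H)); d=v.ray(np.c_[uu.ravel(),vv.ravel()]); o=v.T[:3,3]-bay(i)
    ox,oz,dx,dz=o@XR,o[2],d@XR,d[:,2]; a=dx**2+dz**2; b=ox*dx+oz*dz; c=ox**2+oz**2-.03**2
    D=b*b-a*c; ok=D>0; t=(-b-np.sqrt(np.maximum(D,0)))/a; X=ox+t*dx; Zc=oz+t*dz; Y=o@YR+t*(d@YR)
    ang=np.degrees(np.arctan2(Zc,-X)); m=ok&(np.abs(Y)<.015); px=im.reshape(-1,3)
    out=[]
    for g in range(-60,100,4):
        k=m&(np.abs(ang-g)<2)
        if k.sum()>8:
            med=np.median(px[k],axis=0); out.append((g,*med.astype(int)))
    return out
E
python3 - <<'E'
from h import *
for i in (2,1): stroke(i,.03)
im,v=look("f2")
for i in (2,1): print(i,angles(im,v,i))
cv2.imwrite("pics/f2c.png",cv2.resize(im[0:340,100:560],None,fx=1.6,fy=1.6))
E
```

```text
stroke 2 True 0.0721 [ 2.7 -0.3  4.3] 42.2
stroke 1 True 0.0721 [ 2.7 -2.2  4.9] 44.3
2 [(-28, np.int64(113), np.int64(114), np.int64(118)), (-24, np.int64(99), np.int64(99), np.int64(105)), (-20, np.int64(77), np.int64(83), np.int64(94)), (-16, np.int64(44), np.int64(60), np.int64(80)), (-12, np.int64(42), np.int64(62), np.int64(83)), (-8, np.int64(46), np.int64(67), np.int64(89)), (-4, np.int64(46), np.int64(63), np.int64(81)), (0, np.int64(45), np.int64(45), np.int64(47)), (4, np.int64(46), np.int64(48), np.int64(55)), (8, np.int64(61), np.int64(87), np.int64(114)), (12, np.int64(65), np.int64(95), np.int64(127)), (16, np.int64(71), np.int64(103), np.int64(138)), (20, np.int64(76), np.int64(111), np.int64(146)), (24, np.int64(78), np.int64(113), np.int64(150)), (28, np.int64(85), np.int64(124), np.int64(166)), (32, np.int64(88), np.int64(128), np.int64(170)), (36, np.int64(92), np.int64(134), np.int64(179)), (40, np.int64(94), np.int64(138), np.int64(184)), (44, np.int64(96), np.int64(141), np.int64(189)), (48, np.int64(220), np.int64(231), np.int64(232)), (52, np.int64(222), np.i
[... 1392 characters left out ...]
(212), np.int64(224), np.int64(228)), (48, np.int64(219), np.int64(229), np.int64(233)), (52, np.int64(224), np.int64(234), np.int64(237)), (56, np.int64(229), np.int64(238), np.int64(242)), (60, np.int64(232), np.int64(241), np.int64(244)), (64, np.int64(233), np.int64(242), np.int64(245)), (68, np.int64(233), np.int64(242), np.int64(245)), (72, np.int64(233), np.int64(242), np.int64(245)), (76, np.int64(233), np.int64(242), np.int64(245)), (80, np.int64(232), np.int64(241), np.int64(244)), (84, np.int64(231), np.int64(241), np.int64(244)), (88, np.int64(230), np.int64(239), np.int64(243)), (92, np.int64(229), np.int64(239), np.int64(242)), (96, np.int64(228), np.int64(237), np.int64(241))]
```

View pics/f2c.png

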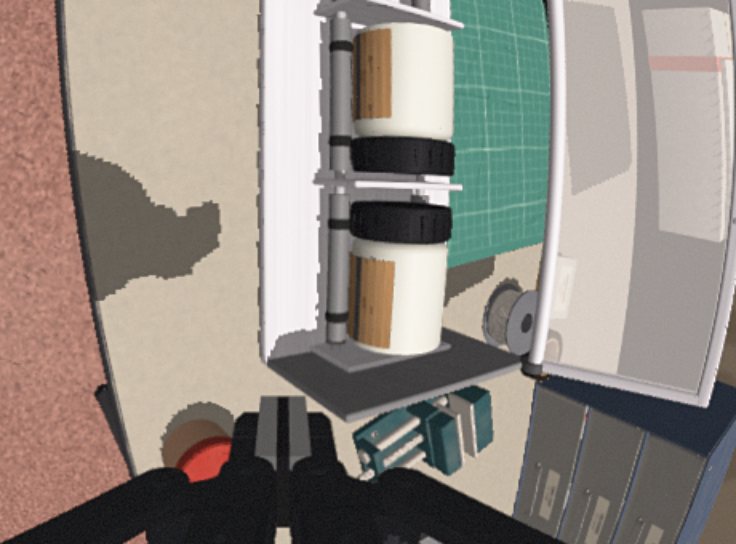

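Dark bars sit at about +1° (right bay) and −6° (middle bay), both within tolerance. Now I'll shut the cover.

Run:
```python
from h import *
bot.wait(.4)
bot.move_linear(bot.read_position()-.0*XR+.15*Z,speed=.2)
bot.set_gripper(.5)
g=barpt(2.0)-.0187*Z
bot.move_pose(g-.12*XR+.12*Z,Q)
bot.move_linear(g+.1*Z,speed=.2)
print(bot.move_linear(g,speed=.1,until_force=10),bot.read_position()-g)
bot.set_gripper(0,30); print(bot.read_gripper_width(),bot.read_ft_force())
swing(2.0,1.4,5); print(bot.read_gripper_width(),bot.read_ft_force(),bot.read_clock())
```

```text
False [4.35660266e-04 3.91774144e-05 8.44430267e-04]
0.10284577503208112 [-3.91521983 -0.32457771  4.52486509]
0.10306477412358006 [0.11130491 3.07369316 3.13846332] 51.875
```

Run:
```python
from h import *
swing(1.4,0,12); print(bot.read_gripper_width(),bot.read_ft_force(),bot.read_clock())
bot.set_gripper(.5); bot.move_linear(bot.read_position()+.12*Z,speed=.15)
bot.wait(.5)
p=RACK-.14*XR-.12*YR+.2*Z; bot.move_pose(p,quat(tilted(.5)))
im,v=snap("e1")
for i in (2,1): print(i,[(r[0],*map(int,r[1:])) for r in angles(im,v,i) if r[0]<60])
print("bar",np.round(v.proj(np.array([BAR+.05*YR,BAR-.05*YR])),0))
cv2.imwrite("pics/e1c.png",cv2.resize(im[0:340,100:560],None,fx=1.6,fy=1.6))
s=bot.camera("scene")[:,:,::-1]; cv2.imwrite("pics/s4.png",cv2.resize(s[120:320,170:450],None,fx=2.6,fy=2.6))
```

```text
0.10156738781354822 [-4.33010406  2.57297212 -0.15432162] 55.875
2 [(-28, 79, 80, 83), (-16, 78, 88, 100), (-8, 46, 64, 85), (-4, 43, 60, 80), (0, 40, 40, 42), (4, 43, 42, 44), (8, 48, 68, 91), (12, 49, 73, 96), (16, 52, 74, 98), (20, 52, 75, 98), (24, 52, 75, 100), (28, 53, 77, 103), (32, 54, 79, 104), (36, 55, 80, 104), (40, 54, 80, 106), (44, 62, 85, 108), (48, 110, 110, 114), (52, 128, 127, 131), (56, 224, 223, 229)]
1 [(-20, 98, 96, 101), (-12, 60, 73, 89), (-8, 38, 45, 53), (-4, 38, 39, 41), (0, 45, 60, 77), (4, 48, 70, 92), (8, 46, 68, 91), (12, 50, 72, 95), (16, 49, 70, 93), (20, 51, 75, 98), (24, 51, 74, 98), (28, 52, 76, 101), (32, 53, 78, 103), (36, 53, 77, 101), (40, 119, 126, 129), (44, 120, 128, 132), (48, 117, 124, 128), (52, 120, 119, 123), (56, 189, 186, 194)]
bar [[273.  -8.]
 [273. 113.]]
```

View pics/e1c.png

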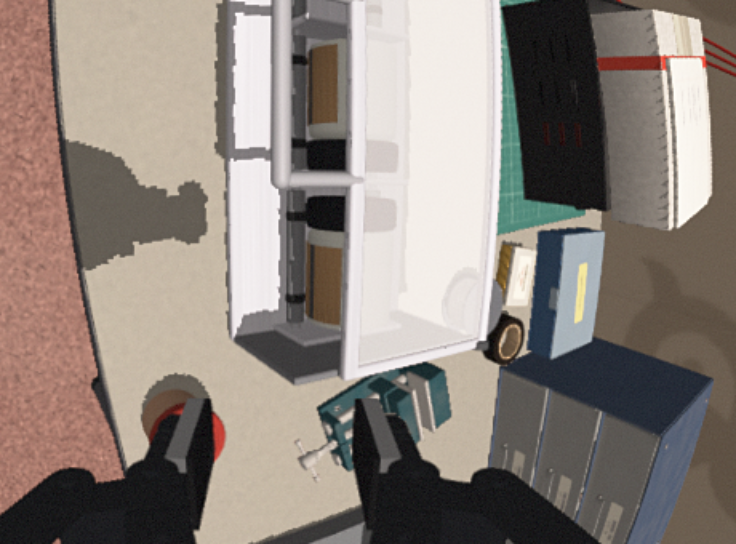

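View pics/s4.png

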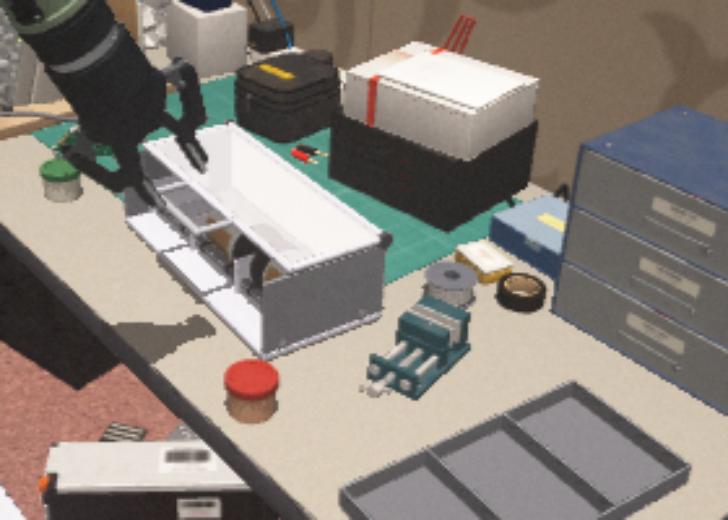

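The cover is shut, with the bar's end at (277,114) against a predicted (273,113). The labels still face front at about +2° and −6°, and the other things are where they were. Handing in.

```bash
python3 -c "
from cell import bot
print(bot.close_job())"
```

```text
the job is handed in; nothing more can be done
None
```

The job is handed in: both jars present lie in their own bays (right and middle) with labels facing front, measured at about +2° and −6°, and the cover is shut again. The other things look undisturbed in the last picture; `close_job` returned no verdict.

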